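# Swap the batteries in a backup-power chassis

### The arm

A 6-joint arm with a two-finger parallel gripper is mounted at the origin on the work surface. World frame = base frame: x ahead of the robot, y to its left, z up, the work surface at z = 0. Lengths are in m, angles in rad, forces in N, time in s.
With the tool pointing down it reaches from about 0.375 to 0.9 m from the base axis. Payload 3.1 kg.
Tool frame: the origin (TCP) lies on the mounting face of the last link; the fingertips stand 182 mm ahead of it and the grasp point (between the pads) lies bot.grip_point_offset ahead of it (bot.grip_point_offset is the distance from the TCP to the grasp point, in m); z points along the fingers, y is the line along which they close (so a half turn about z gives the same grasp; the last joint's range is limited). The gripper opens to 87 mm and grips with 3 to 60 N. Pads are 19 mm wide; open, the fingers measure 117 mm over their backs; the gripper's body (75 mm by 190 mm) begins 51 mm behind the grasp point.
Start: joints at [-1.369, 0.527, 1.433, -0, 1.181, -0.178], TCP at [0.232, -0.58, 0.405] pointing down, gripper open.
Joint ranges: [-3.08, 3.08], [-0.75, 2.2], [0.22, 2.44], [-1.43, 4.57], [0, 2.65], [-2.85, 2.85]. Speed limits (rad/s): [2.79, 2.79, 3.14, 3.14, 3.14, 3.14].

### API

Orientations are given as a unit quaternion [x, y, z, w].
In Python, from workcell import status, eyes, bot gives the robot as it stands.
- The arm moves only by the tool apply_moves, never from a script. Its argument "commands" is text: rows parted by semicolons, each of 7 numbers parted by spaces: the shift along the tool's x, y, z in cm, then the turn, a rotation vector about the tool's x, y, z in rad, then the opening, from 0 (shut) to 1 (fully open). In form: tx ty tz wx wy wz jaw; .... A call has 1 to 8 rows; each row is the pose to reach, as a shift and turn from the pose commanded when the call began, along the tool's axes at that moment; what a row does not reach only later rows make up. A row lasts 1/12 s, in which the tool goes at most 41.7 mm and 7.16 degrees, less where a joint would pass 70% of its speed; a pose out of reach is approached as far as the arm can. A call with a gripper value outside its range is refused whole. The fingers move at their own pace and stop on an object; "newtons" is the grip in N (left out, the last holds). Time passes only in rows, so rows that repeat a pose let the fingers close. It gives the time, the measured TCP pose, the force, the opening and the grip force at its end, in the units of the state.
- status.sense(): the state, without advancing time (a new reading comes with each control period).
- eyes.capture(name): name is "side" or "top" or "wrist"; returns a dict with "pixels" (480x640x3 uint8, red, green, blue), "vertical_fov" (degrees; the focal length in pixels is half the picture's height over the tangent of half this angle, whatever the lens; pixels are square), "cx", "cy" (the principal point, pixels), "k1" (the pictures are not rectified: a ray, as slopes to the right and down, at radius r is drawn at 1 + k1 r^2 times it, then the intrinsics apply), "position" and "attitude" of the camera in the world. Camera axes: x right, y up, looking along -z (the intrinsics and any distortion apply to the point x, -y, -z); pixel columns grow to the right and rows downward; lengths in m; the calibration is good to about 2 mm. A picture is of the moment at which its call begins. There is no depth.
- bot.sign_off(): hands the job in; it is judged then, once.
The state is a dict: "t": time; "joint_positions": joint angles; "qvel": joint speeds; "effort": joint torques, N m; "tool_pos": TCP position; "tcp_rot": TCP orientation; "ft_force": force on the tool from outside, world axes, zero at the start; "torque": the same for the moment, N m; "width": finger opening in m; "gripper_force": force on a finger pad.
Only numpy, scipy, OpenCV 4.12 (cv2) and the standard library are available. Lean on these libraries where they do the work, as an engineer would, in place of code of your own. Each camera call takes 0.05 s, during which the arm holds its last target. There are 200 camera calls.

### The job

Change the batteries in the open backup-power chassis: put every spent (orange and grey) battery from the chassis into the green recycling tray, and set every fresh (blue and black) battery upright and squarely on a white pad of its own, flush with the pad's edges. Once a fresh battery sits on its pad, press that pad's red lever down until it clicks and stays down; never press the lever of a pad without a fresh battery, and do not knock the other things on the bench about.

Things in the scene. Friction and masses are not known exactly. Their poses are not given: they have to be found in the camera images.
- chassis: Black chassis plate 260 x 310 x 11 mm, fixed. Origin: underside, midpoint of the row of 3 white pads (along its y, 105 mm apart). x points from the circuit board (strip at x -0.114 to -0.078, 25 mm high) over the pads to the red levers. By each pad: an end stop 24 mm high 9 mm beyond its -x end; two cheeks 54 mm high, 4.5 mm beyond its +x end, holding the lever's pivot.
- pad1 (a point): Centre of the top face of white pad 1 (at y = -105 mm of the chassis), 14 mm above the bench; axes as the chassis. The pad has exactly a battery's footprint, 97 mm along x by 43 mm along y, and stands 3 mm above the plate.
- pad2 (a point): Centre of the top face of white pad 2 (the middle one of the chassis), 14 mm above the bench; axes as the chassis. The pad has exactly a battery's footprint, 97 mm along x by 43 mm along y, and stands 3 mm above the plate.
- pad3 (a point): Centre of the top face of white pad 3 (at y = +105 mm of the chassis), 14 mm above the bench; axes as the chassis. The pad has exactly a battery's footprint, 97 mm along x by 43 mm along y, and stands 3 mm above the plate.
- lever1 (a joint): Angle (rad) of pad 1's red lever. 0: sprung up, tail sloping 30 degrees up, away from the pad; 0.55: end stop, about level. Press the thumb plate: effort rises to 8 N, then past about 0.45 a detent snaps over and holds it at 0.55; released earlier, it springs back. Its lower end is a keeper that stops 9 mm short of the battery. Lifting with 5 N unlatches it.
- thumb1 (a point): Centre of the upper face of lever 1's thumb plate (30 mm along the lever, 34 mm wide, 8 mm thick); it rides on the lever, 105 mm from the pivot. The pivot is at x = 0.062, z = 0.046 in the chassis frame, in line with the pad. About 100 mm above the bench when up, 48 mm when latched.
- lever2 (a joint): Angle (rad) of pad 2's red lever. 0: sprung up, tail sloping 30 degrees up, away from the pad; 0.55: end stop, about level. Press the thumb plate: effort rises to 8 N, then past about 0.45 a detent snaps over and holds it at 0.55; released earlier, it springs back. Its lower end is a keeper that stops 9 mm short of the battery. Lifting with 5 N unlatches it.
- thumb2 (a point): Centre of the upper face of lever 2's thumb plate (30 mm along the lever, 34 mm wide, 8 mm thick); it rides on the lever, 105 mm from the pivot. The pivot is at x = 0.062, z = 0.046 in the chassis frame, in line with the pad. About 100 mm above the bench when up, 48 mm when latched.
- lever3 (a joint): Angle (rad) of pad 3's red lever. 0: sprung up, tail sloping 30 degrees up, away from the pad; 0.55: end stop, about level. Press the thumb plate: effort rises to 8 N, then past about 0.45 a detent snaps over and holds it at 0.55; released earlier, it springs back. Its lower end is a keeper that stops 9 mm short of the battery. Lifting with 5 N unlatches it.
- thumb3 (a point): Centre of the upper face of lever 3's thumb plate (30 mm along the lever, 34 mm wide, 8 mm thick); it rides on the lever, 105 mm from the pivot. The pivot is at x = 0.062, z = 0.046 in the chassis frame, in line with the pad. About 100 mm above the bench when up, 48 mm when latched.
- fresh1: Fresh battery: black block with blue top and sides, 97 mm (its x) by 43 mm (its y) by 52 mm high, 0.55 kg give or take a third, most of it low down, two small terminals on top near its +x end (up to 5 mm above the top). Origin: centre of its underside. May be absent. Either end may face the lever.
- fresh2: Fresh battery: black block with blue top and sides, 97 mm (its x) by 43 mm (its y) by 52 mm high, 0.55 kg give or take a third, most of it low down, two small terminals on top near its +x end (up to 5 mm above the top). Origin: centre of its underside. May be absent. Either end may face the lever.
- fresh3: Fresh battery: black block with blue top and sides, 97 mm (its x) by 43 mm (its y) by 52 mm high, 0.55 kg give or take a third, most of it low down, two small terminals on top near its +x end (up to 5 mm above the top). Origin: centre of its underside. May be absent. Either end may face the lever.
- spent1: Spent battery: same size, shape and weight as a fresh one, grey block with orange top and sides, standing on a pad at the start. Origin: centre of its underside. May be absent.
- spent2: Spent battery: same size, shape and weight as a fresh one, grey block with orange top and sides, standing on a pad at the start. Origin: centre of its underside. May be absent.
- spent3: Spent battery: same size, shape and weight as a fresh one, grey block with orange top and sides, standing on a pad at the start. Origin: centre of its underside. May be absent.
- tray: Green open recycling tray, 150 mm (x) by 200 mm (y), 30 mm high, walls 4 mm, floor about 4 mm thick, fixed to the bench. Origin: centre of its underside. Two batteries fit side by side with their length along the tray's x.
- jar: Bystander: clear screw jar, 48 mm across, 55 mm high, stands among the fresh batteries; origin centre of its underside.
- driver: Bystander: screwdriver with black handle, 200 mm long, lying on the bench.
- pliers: Bystander: pliers with red handles, about 150 mm long, lying beyond the tray.
- screws: Bystander: white dish of screws, 80 x 80 x 22 mm, on the robot's side of the tray.
- transformer: Bystander: steel and copper transformer, 60 x 66 x 50 mm, beyond the levers.
Mind the look-alikes: they are no part of the job. What is shaped like the fresh1 but pink or turquoise is not meant.

How it is judged:
At the end, for the whole second after the job is handed in: Each fresh battery rests upright on its own pad, within 6 mm of centre and 0.09 rad of square (either end first), that pad's lever held down by its detent (over 0.5 rad); each spent battery rests in the tray; levers of pads without a fresh battery are up (under 0.15 rad) (((horizontal distance between fresh1 and pad1 below 0.006 m and z of fresh1 in the frame of pad1 below 0.004 m and angle between the x axis of fresh1 and the x axis of chassis, either way round below 0.09 rad and value of joint lever1 above 0.5 rad) or (horizontal distance between fresh1 and pad2 below 0.006 m and z of fresh1 in the frame of pad2 below 0.004 m and angle between the x axis of fresh1 and the x axis of chassis, either way round below 0.09 rad and value of joint lever2 above 0.5 rad) or (horizontal distance between fresh1 and pad3 below 0.006 m and z of fresh1 in the frame of pad3 below 0.004 m and angle between the x axis of fresh1 and the x axis of chassis, either way round below 0.09 rad and value of joint lever3 above 0.5 rad)) and angle between each of fresh1, fresh2, fresh3's own z axis and vertical below 0.06 rad and linear speed of each of fresh1, fresh2, fresh3, spent1, spent2, spent3 below 0.02 m/s and ((horizontal distance between fresh2 and pad1 below 0.006 m and z of fresh2 in the frame of pad1 below 0.004 m and angle between the x axis of fresh2 and the x axis of chassis, either way round below 0.09 rad and value of joint lever1 above 0.5 rad) or (horizontal distance between fresh2 and pad2 below 0.006 m and z of fresh2 in the frame of pad2 below 0.004 m and angle between the x axis of fresh2 and the x axis of chassis, either way round below 0.09 rad and value of joint lever2 above 0.5 rad) or (horizontal distance between fresh2 and pad3 below 0.006 m and z of fresh2 in the frame of pad3 below 0.004 m and angle between the x axis of fresh2 and the x axis of chassis, either way round below 0.09 rad and value of joint lever3 above 0.5 rad)) and ((horizontal distance between fresh3 and pad1 below 0.006 m and z of fresh3 in the frame of pad1 below 0.004 m and angle between the x axis of fresh3 and the x axis of chassis, either way round below 0.09 rad and value of joint lever1 above 0.5 rad) or (horizontal distance between fresh3 and pad2 below 0.006 m and z of fresh3 in the frame of pad2 below 0.004 m and angle between the x axis of fresh3 and the x axis of chassis, either way round below 0.09 rad and value of joint lever2 above 0.5 rad) or (horizontal distance between fresh3 and pad3 below 0.006 m and z of fresh3 in the frame of pad3 below 0.004 m and angle between the x axis of fresh3 and the x axis of chassis, either way round below 0.09 rad and value of joint lever3 above 0.5 rad)) and x of spent1 in the frame of tray between -0.072 and 0.072 m and y of spent1 in the frame of tray between -0.097 and 0.097 m and z of each of spent1, spent2, spent3 in the frame of tray below 0.05 m and x of spent2 in the frame of tray between -0.072 and 0.072 m and y of spent2 in the frame of tray between -0.097 and 0.097 m and x of spent3 in the frame of tray between -0.072 and 0.072 m and y of spent3 in the frame of tray between -0.097 and 0.097 m and (value of joint lever1 below 0.15 rad or horizontal distance between any of fresh1, fresh2, fresh3 and pad1 below 0.02 m) and (value of joint lever2 below 0.15 rad or horizontal distance between any of fresh1, fresh2, fresh3 and pad2 below 0.02 m) and (value of joint lever3 below 0.15 rad or horizontal distance between any of fresh1, fresh2, fresh3 and pad3 below 0.02 m)); the robot touches nothing.
It fails at once if lever 1 was being pressed home with no fresh battery on its pad (value of joint lever1 above 0.3 rad and velocity of joint lever1 above 0.15 rad/s and horizontal distance between each of fresh1, fresh2, fresh3 and pad1 above 0.07 m).
It fails at once if lever 2 was being pressed home with no fresh battery on its pad (value of joint lever2 above 0.3 rad and velocity of joint lever2 above 0.15 rad/s and horizontal distance between each of fresh1, fresh2, fresh3 and pad2 above 0.07 m).
It fails at once if lever 3 was being pressed home with no fresh battery on its pad (value of joint lever3 above 0.3 rad and velocity of joint lever3 above 0.15 rad/s and horizontal distance between each of fresh1, fresh2, fresh3 and pad3 above 0.07 m).
It fails at once if a bystander was knocked more than 6 cm away (distance of any of jar, driver, pliers, screws, transformer from where it was at the start of the episode above 0.06 m).
Of fresh1, fresh2, fresh3 only 2 to 3 are there at a start; the rules pass over those that are not, and their reading is None.
Of spent1, spent2, spent3 only 2 to 2 are there at a start; the rules pass over those that are not, and their reading is None.
At some moment in a run one of fresh1, fresh2, fresh3 may be knocked a few centimetres aside while the robot is not near it.
It also fails if it takes over 210 s, if anything falls off the work surface, if the arm or the gripper's body presses on something with over 40 N, if the wrist force passes 120 N, or if a joint passes its speed limit or range.

## Working session

There is one attempt and no reset: what is moved stays moved. The work goes in short steps, Python scripts to look and compute and a tool call to move; the robot and the scene stay as the last step left them, time stands still between calls to the robot, and variables do not carry over. Pictures are saved under pics/ and viewed, at most 14 in all, crops included, and the job is handed in when it is done.

Besides the shell and the picture viewer there is one more tool, called as name(argument=value, ...) on one line, values as JSON. apply_moves: Moves the arm, as the interface text tells. Its arguments: {"type":"object","properties":{"commands":{"type":"string"},"newtons":{"type":"number"}},"required":["commands"]}

```bash
mkdir -p pics; ls; cat > h.py <<'E'
import numpy as np, cv2
from scipy.spatial.transform import Rotation as R
from workcell import status, eyes, bot
def cap(n,save=None):
    c=eyes.capture(n)
    if save: cv2.imwrite(f'pics/{save}.png',c['pixels'][:,:,::-1])
    return c
def ray(c,uv):
    uv=np.atleast_2d(np.array(uv,float)); f=240/np.tan(np.radians(c['vertical_fov'])/2)
    K=np.array([[f,0,c['cx']],[0,f,c['cy']],[0,0,1]])
    n=cv2.undistortPoints(uv.reshape(-1,1,2),K,np.array([c['k1'],0,0,0,0.])).reshape(-1,2)
    d=np.c_[n[:,0],-n[:,1],-np.ones(len(n))]
    return R.from_quat(c['attitude']).apply(d)
def onz(c,uv,z):
    d=ray(c,uv); p=np.array(c['position'])
    return p+d*((z-p[2])/d[:,2])[:,None]
def proj(c,P):
    f=240/np.tan(np.radians(c['vertical_fov'])/2)
    q=R.from_quat(c['attitude']).inv().apply(np.atleast_2d(P)-np.array(c['position']))
    n=np.c_[q[:,0],-q[:,1]]/-q[:,2:]; n=n*(1+c['k1']*(n**2).sum(1))[:,None]
    return n*f+[c['cx'],c['cy']]
E
python3 - <<'E'
from h import *
s=status.sense();print(s);print(bot.grip_point_offset)
for n in('top','side','wrist'):
    c=cap(n,n+'0');print(n,{k:v for k,v in c.items() if k!='pixels'})
E
```

```text
pics
{'t': 0.0, 'joint_positions': array([-1.36950079e+00,  5.28453939e-01,  1.43391591e+00, -6.95767707e-06,
        1.18136896e+00, -1.78485848e-01]), 'qvel': array([ 8.59845421e-05, -1.93618762e-03, -1.65764159e-05,  7.95309930e-05,
        3.01719155e-03,  4.42620828e-04]), 'effort': array([-6.71877478e-04, -4.40047967e+01, -1.76591527e+01,  6.34224457e-02,
        5.82743576e-02, -1.53711771e-04]), 'tool_pos': array([ 0.23166257, -0.58010588,  0.40377439]), 'tcp_rot': array([ 9.82024057e-01,  1.88752746e-01, -1.54547554e-05, -1.07297095e-03]), 'ft_force': array([-0.68099747,  0.12303667,  0.30231713]), 'torque': array([ 0.00195814,  0.00668865, -0.00252921]), 'gripper_force': 0.0, 'width': 0.08681155493982416}
0.1635
top {'vertical_fov': 57.618598633326975, 'cx': 314.7232876879038, 'cy': 238.69934610060506, 'k1': -0.08690051462920297, 'position': array([0.4653805 , 0.08590238, 1.00108058]), 'attitude': array([ 0.02298879, -0.0411973 , -0.7034033 ,  0.70922359])}
side {'vertical_fov': 50.109286557250954, 'cx': 324.6596918475519, 'cy': 232.54207893824855, 'k1': 0.037680205380395834, 'position': array([0.47727415, 1.06793067, 0.82145507]), 'attitude': array([-0.00779135,  0.44430356,  0.89541098, -0.02779971])}
wrist {'vertical_fov': 70.16814307207981, 'cx': 321.8976643231436, 'cy': 234.39564238529215, 'k1': 0.01579592872063855, 'position': array([ 0.30974179, -0.54918626,  0.38398159]), 'attitude': array([-0.12680867,  0.08665823, -0.55373686,  0.81840418])}
```

View pics/top0.png

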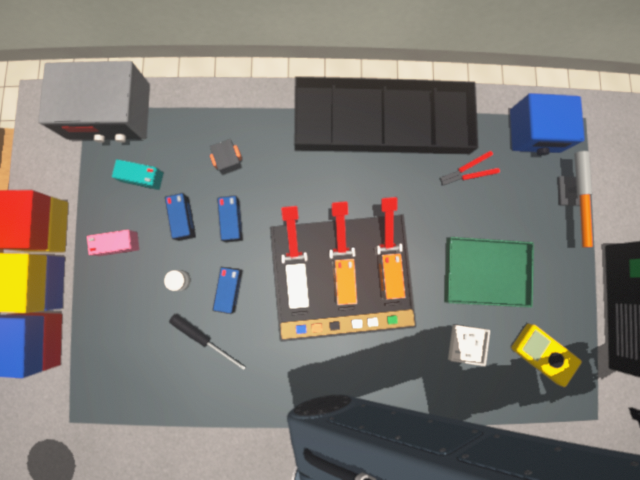

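View pics/side0.png

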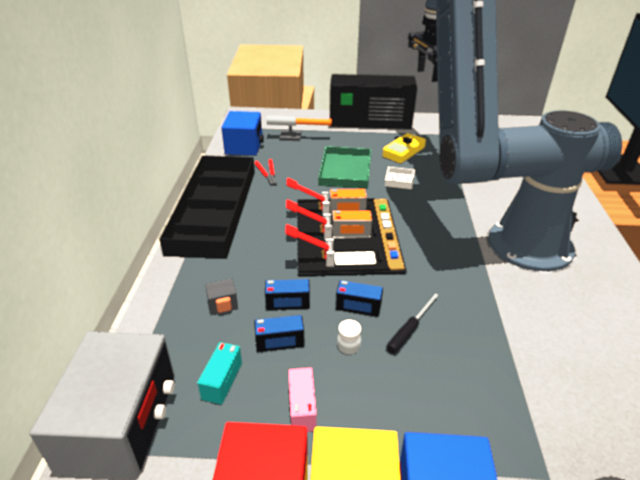

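The top view shows the empty white pad at (297,285), spent batteries at (345,282) and (393,275), fresh ones at (178,216), (229,218) and (228,290), and the tray at (489,271). The side view agrees. Next I measure them.

```bash
cat > m.py <<'E'
from h import *
def masks(im):
    h=cv2.cvtColor(im,cv2.COLOR_RGB2HSV); H,S,V=[h[...,i].astype(int) for i in range(3)]
    return dict(blue=(H>100)&(H<125)&(S>130)&(V>40), orange=(H>5)&(H<20)&(S>150)&(V>130), red=((H<5)|(H>175))&(S>180)&(V>90),
      white=(S<40)&(V>190), green=(H>65)&(H<90)&(S>80)&(V>40))
def blobs(m,amin):
    cs,_=cv2.findContours(m.astype(np.uint8)*255,cv2.RETR_EXTERNAL,cv2.CHAIN_APPROX_NONE)
    return [c for c in cs if cv2.contourArea(c)>amin]
def rect(c,cont,z):
    P=onz(c,cont.reshape(-1,2),z)[:,:2].astype(np.float32)*1000
    (x,y),(w,h),a=cv2.minAreaRect(P)
    if w<h: w,h,a=h,w,a+90
    return np.round([x,y,w,h,(a+90)%180-90],1)
E
python3 - <<'E'
from m import *
c=cap('top'); im=c['pixels']; M=masks(im)
for n,z,a in(('blue',.052,300),('orange',.066,300),('white',.014,300),('green',.03,1000),('red',.1,100)):
    for b in blobs(M[n],a):
        m=cv2.moments(b); print(n,int(m['m10']/m['m00']),int(m['m01']/m['m00']),cv2.contourArea(b),rect(c,b,z))
big=cv2.resize(im[190:330,150:430],None,fx=2.85,fy=2.85,interpolation=cv2.INTER_CUBIC)
cv2.imwrite('pics/z1.png',big[:,:,::-1])
E
```

```text
blue 12 347 1427.0 [304.3 727.5 129.8  62.7   1.9]
blue 226 291 655.5 [439.1 253.   92.4  38.7  -9.5]
blue 228 220 582.0 [596.8 251.4  92.3  38.7   6.3]
blue 177 218 573.0 [600.2 364.3  92.3  38.6  11.6]
blue 549 121 3015.5 [ 832.2 -484.5  180.2  139.5  -89.9]
orange 345 282 673.5 [459.6  -3.7  92.4  39.4   3.7]
orange 393 276 747.0 [ 471.9 -107.5   93.4   40.3    5.5]
orange 586 220 441.0 [ 5.986e+02 -5.567e+02  1.176e+02  2.430e+01  1.000e-01]
white 472 344 1029.0 [ 315.1 -295.9   82.7   82.5   81.3]
white 173 280 301.5 [458.8 378.9  45.2  43.3   1.7]
white 296 285 802.5 [448.9 100.2  98.3  44.4   5.7]
white 9 103 331.5 [879.2 804.6  80.9  36.6   1.1]
white 551 77 489.0 [ 963.  -528.2   78.7   50.2   89.9]
white 517 75 379.5 [ 962.  -440.7   77.9   47.9   87.4]
white 485 74 314.5 [ 963.2 -353.6   79.1   46.8  -89.4]
white 450 71 425.5 [ 967.5 -266.3   77.7   39.8   89.6]
white 414 69 480.5 [ 968.1 -178.8   79.4   41.5   89.8]
white 378 68 440.5 [967.8 -90.6  78.1  38.6 -88.2]
white 343 67 451.5 [967.9  -3.1  80.3  38.6 -88.5]
white 306 66 495.5 [966.   83.3  79.   43.5 -88.9]
white 161 67 518.5 [962.7 433.5  78.3  46.3  89.5]
white 269 67 593.5 [963.4 172.5  80.8  51.1 -89.3]
white 232 67 553.0 [963.8 259.2  78.6  48.6 -89.8]
white 196 67 411.5 [963.6 346.3  81.6  48.7  89.9]
green 490 271 5282.5 [ 482.  -340.5  199.8  148.2   87.5]
red 290 227 394.5 [563.2 110.8 101.3  29.5   7.7]
red 340 223 416.5 [573.7  11.7 102.8  29.7   1.2]
red 388 219 417.5 [583.6 -91.8 104.3  30.1  -1.7]
red 17 219 1921.5 [586.6 687.8 127.2 105.7   4.7]
red 480 173 103.0 [ 691.8 -294.1   82.     8.5  -77.6]
```

View pics/z1.png

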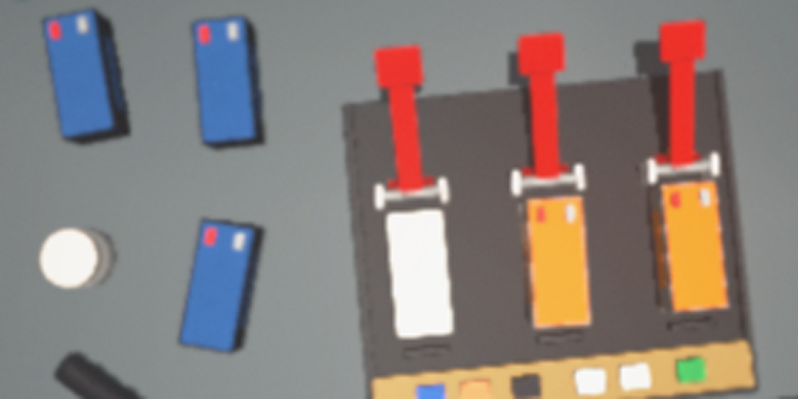

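```bash
cat > go.py <<'E'
import sys
from h import *
def go(*targets):
    "each: x y z(grasp, mm) yaw(deg); all relative to the current pose"
    s=status.sense(); r=R.from_quat(s['tcp_rot']); A=r.as_matrix()
    yaw0=np.degrees(np.arctan2(A[1,0],A[0,0]))
    g=s['tool_pos']+A[:,2]*bot.grip_point_offset
    print('t',round(s['t'],2),'grasp',np.round(g*1000,1),'yaw',round(yaw0,1),'w',round(s['width']*1000,1),'F',np.round(s['ft_force'],1))
    Z=R.from_euler('z',yaw0,degrees=True).as_matrix()@np.diag([1,-1,-1])
    for T in targets:
        d=Z.T@(np.array(T[:3])/1000-g); dy=(T[3]-yaw0+180)%360-180
        print('  ->',np.round(T,1),': cm',np.round(d*100,2),'wz',round(-np.radians(dy),3))
if __name__=='__main__':
    v=list(map(float,sys.argv[1:])); go(*[v[i:i+4] for i in range(0,len(v),4)])
E
python3 go.py 460 -4 150 5
```

```text
t 0.2 grasp [ 231.6 -580.   240.6] yaw 21.8 w 87.2 F [-0.4  0.  -0.3]
  -> [460.  -4. 150.   5.] : cm [ 42.56 -45.03   9.06] wz 0.293
```

apply_moves(commands="21 -22.5 3 0 0 0.15 1;21 -22.5 3 0 0 0.15 1;21 -22.5 3 0 0 0.15 1;21 -22.5 3 0 0 0.15 1;21 -22.5 3 0 0 0.15 1;21 -22.5 3 0 0 0.15 1;21 -22.5 3 0 0 0.15 1;21 -22.5 3 0 0 0.15 1")

```text
t: 0.87
tool_pos: [0.3433, -0.2886, 0.374]
tcp_rot: [0.993, 0.116, -0.001, -0.003]
ft_force: [-1.5, -0.4, 0.8]
width: 0.0868
gripper_force: 0.0
```

```bash
python3 go.py 460 -4 150 5
```

```text
t 0.87 grasp [ 343.  -287.8  210.5] yaw 13.3 w 86.8 F [-1.5 -0.4  0.8]
  -> [460.  -4. 150.   5.] : cm [ 17.92 -24.92   6.05] wz 0.145
```

apply_moves(commands="17.9 -24.9 6 0 0 0.14 1;17.9 -24.9 6 0 0 0.14 1;17.9 -24.9 6 0 0 0.14 1;17.9 -24.9 6 0 0 0.14 1;17.9 -24.9 6 0 0 0.14 1;17.9 -24.9 6 0 0 0.14 1;17.9 -24.9 6 0 0 0.14 1;17.9 -24.9 6 0 0 0.14 1")

```text
t: 1.53
tool_pos: [0.4615, -0.0072, 0.3142]
tcp_rot: [0.999, 0.046, -0.0, -0.0]
ft_force: [-0.0, -0.5, 0.2]
width: 0.087
gripper_force: 0.0
```

apply_moves(commands="0 0 0 0 0 0 1;0 0 0 0 0 0 1;0 0 0 0 0 0 1")

```text
t: 1.78
tool_pos: [0.4608, -0.0106, 0.3148]
tcp_rot: [0.999, 0.045, -0.0, 0.0]
ft_force: [0.7, 0.2, 0.2]
width: 0.0873
gripper_force: 0.0
```

```bash
python3 - <<'E'
from m import *
from go import go
go((460,-4,52,5))
c=cap('wrist','w1'); M=masks(c['pixels'])
for n,z,a in(('orange',.066,500),('white',.014,500)):
    for b in blobs(M[n],a): print(n,b.reshape(-1,2).mean(0),cv2.contourArea(b),rect(c,b,z))
E
```

```text
t 1.78 grasp [460.8 -10.6 151.3] yaw 5.2 w 87.3 F [0.7 0.2 0.2]
  -> [460  -4  52   5] : cm [-0.02 -0.67  9.93] wz 0.003
orange [290.05993691 312.87066246] 1203.5 [409.4  13.4  74.9  23.9 -84.9]
orange [419.39130435 232.80124224] 630.5 [477.7 -78.1  58.2   7.    5.4]
orange [442.2518797 243.7556391] 1547.0 [468.6 -96.3  90.   16.5   8.1]
orange [317.26315789 244.01939058] 5504.5 [460.   -5.5  93.2  38.6   3.6]
white [523.28930818 227.08805031] 4725.0 [ 476.4 -181.5  136.6   41.7    5.8]
white [183.09147609 200.41995842] 6119.5 [459.6 102.2 119.3  60.3  16.9]
white [453.8994709  156.19047619] 751.5 [ 530.5 -114.5   58.6   21.2  -84.9]
white [311.81623932 157.54700855] 821.0 [519.6   1.8  63.6  22.  -84.8]
white [ 92.97615262 122.10333863] 3153.5 [528.1 177.3 112.8  36.4   5.7]
white [380.58641975  21.9845679 ] 3289.0 [617.8 -36.6  69.1  27.3 -84.8]
white [235.39655172  22.66551724] 3996.0 [608.1  63.4  73.4  28.  -84.5]
```

View pics/w1.png

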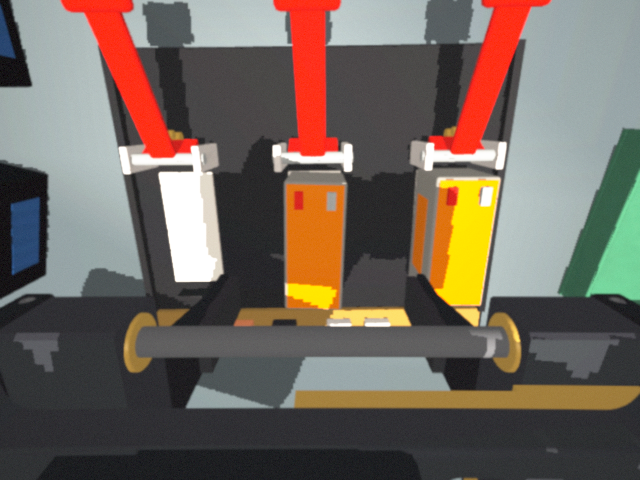

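The wrist view shows the empty white pad at left (190,225), spent 2 in the middle (315,245) and spent 1 at right (465,240). I'm descending on spent 2.

apply_moves(commands="0 -0.6 3 0 0 0 1;0 -0.6 6 0 0 0.02 1;0 -0.6 9 0 0 0.02 1;0 -0.6 10 0 0 0.02 1;0 -0.6 10 0 0 0.02 1;0 -0.6 10 0 0 0.02 0.3;0 -0.6 10 0 0 0.02 0.3;0 -0.6 10 0 0 0.02 0.3", newtons=30)

```text
t: 2.5
tool_pos: [0.4608, -0.0051, 0.2159]
tcp_rot: [0.999, 0.034, 0.001, 0.0]
ft_force: [-0.3, 0.2, -0.4]
width: 0.0743
gripper_force: 0.0
```

apply_moves(commands="0 0 0 0 0 0 0.3;0 0 0 0 0 0 0.3;0 0 0 0 0 0 0.3;0 0 0 0 0 0 0.3", newtons=30)

```text
t: 2.83
tool_pos: [0.4605, -0.0043, 0.2152]
tcp_rot: [0.999, 0.035, 0.0, 0.0]
ft_force: [0.2, 0.4, -0.3]
width: 0.0483
gripper_force: 0.0
```

```bash
python3 go.py 460 -5 160 5 486 -294 160 -2.5
```

```text
t 2.83 grasp [460.6  -4.4  51.7] yaw 4.0 w 48.3 F [ 0.2  0.4 -0.3]
  -> [460.  -5. 160.   5.] : cm [ -0.06   0.06 -10.83] wz -0.017
  -> [ 486.  -294.   160.    -2.5] : cm [  0.51  29.07 -10.83] wz 0.114
```

apply_moves(commands="0 0 0 0 0 0 0.2;0 0 0 0 0 0 0.2;0 0 0 0 0 0 0.2;0 0 -3 0 0 0 0.2;0 0 -6 0 0 0 0.2;0 0 -9 0 0 0 0.2;0 0 -11 0 0 0 0.2;0 0 -11 0 0 0 0.2", newtons=35)

```text
t: 3.5
tool_pos: [0.4611, -0.0044, 0.3274]
tcp_rot: [0.999, 0.035, 0.003, 0.001]
ft_force: [1.2, 0.1, -4.4]
width: 0.0429
gripper_force: 35.0
```

apply_moves(commands="0 3 0 0 0 0 0.2;0.2 7 0 0 0 0.02 0.2;0.2 11 0 0 0 0.05 0.2;0.3 15 0 0 0 0.08 0.2;0.4 19 0 0 0 0.1 0.2;0.4 23 0 0 0 0.11 0.2;0.4 26.5 0 0 0 0.11 0.2;0.4 29 0 0 0 0.11 0.2")

```text
t: 4.17
tool_pos: [0.4841, -0.2966, 0.3219]
tcp_rot: [1.0, -0.021, -0.001, -0.0]
ft_force: [0.9, 0.2, -5.6]
width: 0.0424
gripper_force: 35.0
```

apply_moves(commands="0 0 0 0 0 0 0.2;0 0 0 0 0 0 0.2")

```text
t: 4.33
tool_pos: [0.4838, -0.2947, 0.3219]
tcp_rot: [1.0, -0.022, -0.002, -0.002]
ft_force: [-1.3, 1.9, -6.0]
width: 0.0429
gripper_force: 35.0
```

```bash
python3 go.py 484 -294 44 -2.5
```

```text
t 4.33 grasp [ 483.3 -294.2  158.4] yaw -2.5 w 42.9 F [-1.3  1.9 -6. ]
  -> [ 484.  -294.    44.    -2.5] : cm [ 0.07 -0.02 11.44] wz 0.0
```

apply_moves(commands="0 0 3.5 0 0 0 0.2;0 0 7 0 0 0 0.2;0 0 10 0 0 0 0.2;0 0 11.2 0 0 0 0.2;0 0 11.6 0 0 0 0.2;0 0 11.6 0 0 0 0.62;0 0 11.6 0 0 0 0.62;0 0 11.6 0 0 0 0.62")

```text
t: 5.0
tool_pos: [0.4853, -0.2934, 0.2103]
tcp_rot: [1.0, -0.02, 0.001, 0.001]
ft_force: [0.4, 0.9, 0.4]
width: 0.052
gripper_force: 0.7
```

apply_moves(commands="0 0 -1 0 0 0 0.62;0 0 -4 0 0 0 0.62;0 0 -8 0 0 0 0.62;0 0 -11 0 0 0 1;0 0 -11 0 0 0 1")

```text
t: 5.42
tool_pos: [0.4869, -0.2954, 0.3277]
tcp_rot: [1.0, -0.02, 0.007, 0.006]
ft_force: [1.2, -0.8, 0.5]
width: 0.0608
gripper_force: 0.0
```

```bash
python3 - <<'E'
from m import *
from go import go
go((472,-107.5,150,5.5))
c=cap('top','t2'); M=masks(c['pixels'])
for b in blobs(M['orange'],300)+blobs(M['blue'],300): print(b.reshape(-1,2).mean(0),cv2.contourArea(b),rect(c,b,.056))
E
```

```text
t 5.42 grasp [ 489.3 -297.6  164.2] yaw -2.3 w 60.8 F [ 1.2 -0.8  0.5]
  -> [ 472.  -107.5  150.     5.5] : cm [ -2.49 -18.93   1.42] wz -0.136
[393.23076923 276.16239316] 747.5 [ 472.  -110.    94.4   41.9    5.7]
[ 12.00617284 347.05555556] 1423.0 [305.  724.8 129.3  62.4   1.9]
[226.11504425 290.5840708 ] 654.5 [439.2 252.4  92.1  38.5  -9.4]
[229.024 216.68 ] 581.5 [596.2 250.8  91.9  38.4   6.4]
[177.73387097 214.08870968] 568.0 [599.8 363.1  91.5  38.3  11.8]
[549.09621993 127.37800687] 2980.5 [ 830.5 -481.4  180.7  138.7  -89.7]
```

apply_moves(commands="-0.3 -2.5 0 0 0 0 1;-0.7 -6 0 0 0 -0.03 1;-1.2 -10 0.3 0 0 -0.07 1;-1.8 -14 1 0 0 -0.11 1;-2.2 -17 1.2 0 0 -0.13 1;-2.2 -18.8 1.2 0 0 -0.14 1;-2.2 -18.8 1.2 0 0 -0.14 1;-2.2 -18.8 1.2 0 0 -0.14 1")

```text
t: 6.13
tool_pos: [0.4704, -0.1041, 0.3071]
tcp_rot: [0.999, 0.051, 0.001, 0.001]
ft_force: [0.2, 0.1, 0.3]
width: 0.0871
gripper_force: 0.0
```

```bash
python3 - <<'E'
from m import *
from go import go
go((472,-107.5,51,5.5))
for n in('wrist','top'):
  c=cap(n,n[0]+'3'); M=masks(c['pixels'])
  for b in blobs(M['orange'],300): print(n,b.reshape(-1,2).mean(0),cv2.contourArea(b),rect(c,b,.066))
E
```

```text
t 6.13 grasp [ 470.6 -104.2  143.6] yaw 5.8 w 87.1 F [0.2 0.1 0.3]
  -> [ 472.  -107.5   51.     5.5] : cm [0.11 0.34 9.26] wz 0.006
wrist [527.98843931 241.60115607] 1502.5 [ 491.  -243.3   55.9   15.3   -2.2]
wrist [328.53652968 246.56164384] 6320.0 [ 472.  -108.5   94.    38.9    5.3]
top [586.  220.5] 442.0 [ 5.986e+02 -5.566e+02  1.176e+02  2.440e+01  1.000e-01]
```

apply_moves(commands="0.1 0.4 3 0 0 0 1;0.1 0.4 6 0 0 0 1;0.1 0.4 8.5 0 0 0 1;0.1 0.4 9.3 0 0 0 0.3;0.1 0.4 9.3 0 0 0 0.3;0.1 0.4 9.3 0 0 0 0.3;0.1 0.4 9.3 0 0 0 0.3;0.1 0.4 9.3 0 0 0 0.3")

```text
t: 6.9
tool_pos: [0.4721, -0.109, 0.2151]
tcp_rot: [0.999, 0.05, 0.001, 0.001]
ft_force: [0.5, 0.5, 0.7]
width: 0.0619
gripper_force: 0.0
```

apply_moves(commands="0 0 0 0 0 0 0.2;0 0 0 0 0 0 0.2;0 0 0 0 0 0 0.2;0 0 -3 0 0 0 0.2;0 0 -6 0 0 0 0.2;0 0 -9 0 0 0 0.2;0 0 -11 0 0 0 0.2;0 0 -11 0 0 0 0.2")

```text
t: 7.57
tool_pos: [0.4723, -0.1087, 0.3269]
tcp_rot: [0.999, 0.05, 0.003, 0.002]
ft_force: [2.1, -0.1, -5.4]
width: 0.0426
gripper_force: 35.0
```

```bash
python3 - <<'E'
from m import *
from go import go
go((480,-387,160,-2.5))
c=cap('top','t4'); M=masks(c['pixels'])
for b in blobs(M['orange'],300): print(b.reshape(-1,2).mean(0),cv2.contourArea(b),rect(c,b,.056))
E
```

```text
t 7.57 grasp [ 473.4 -109.2  163.4] yaw 5.7 w 42.6 F [ 2.1 -0.1 -5.4]
  -> [ 480.  -387.   160.    -2.5] : cm [-2.12 27.71  0.34] wz 0.144
[585.99152542 220.5       ] 443.0 [ 6.000e+02 -5.635e+02  1.189e+02  2.460e+01  1.000e-01]
```

apply_moves(commands="-0.2 3 0 0 0 0 0.2;-0.5 7 0 0 0 0.03 0.2;-0.9 11 0 0 0 0.06 0.2;-1.2 15 0 0 0 0.09 0.2;-1.5 19 0 0 0 0.11 0.2;-1.8 22.5 0 0 0 0.13 0.2;-2 26 0 0 0 0.14 0.2;-2.1 27.7 0 0 0 0.14 0.2")

```text
t: 8.28
tool_pos: [0.4775, -0.3906, 0.3205]
tcp_rot: [1.0, -0.022, -0.001, 0.0]
ft_force: [1.0, -0.4, -5.7]
width: 0.0428
gripper_force: 35.0
```

apply_moves(commands="0 0 0 0 0 0 0.2;0 0 0 0 0 0 0.2")

```text
t: 8.45
tool_pos: [0.4772, -0.3867, 0.3202]
tcp_rot: [1.0, -0.021, -0.002, -0.002]
ft_force: [-0.1, 0.6, -6.4]
width: 0.0428
gripper_force: 35.0
```

```bash
python3 - <<'E'
from m import *
from go import go
go((480,-387,43,-2.5))
c=cap('side'); cv2.imwrite('pics/s5.png',cv2.resize(c['pixels'][120:220,270:450],None,fx=3,fy=3)[:,:,::-1])
c=cap('wrist','w5')
E
```

```text
t 8.45 grasp [ 476.5 -385.9  156.7] yaw -2.4 w 42.8 F [-0.1  0.6 -6.4]
  -> [ 480.  -387.    43.    -2.5] : cm [ 0.35  0.09 11.37] wz 0.001
```

View pics/w5.png

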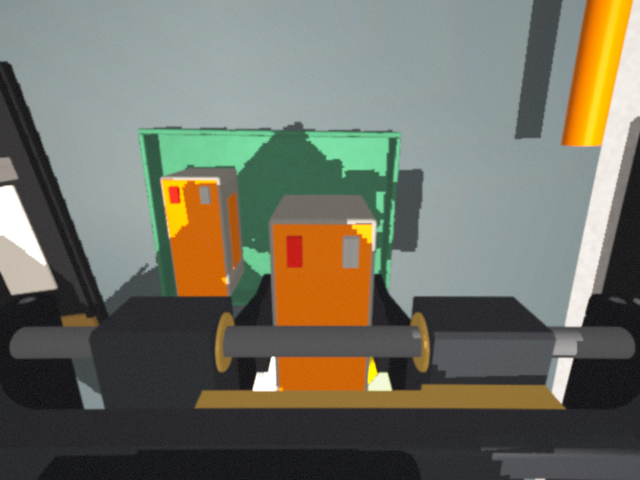

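The first spent battery stands upright in the tray at (200,235), and the second is held over the free half at (320,290). Lowering it now.

apply_moves(commands="0.3 0.1 3.5 0 0 0 0.2;0.3 0.1 7 0 0 0 0.2;0.3 0.1 10 0 0 0 0.2;0.3 0.1 11.1 0 0 0 0.2;0.3 0.1 11.5 0 0 0 0.2;0.3 0.1 11.5 0 0 0 0.62;0.3 0.1 11.5 0 0 0 0.62;0.3 0.1 11.5 0 0 0 0.62")

```text
t: 9.22
tool_pos: [0.4824, -0.3884, 0.2118]
tcp_rot: [1.0, -0.02, 0.002, 0.003]
ft_force: [0.4, -0.3, 0.1]
width: 0.052
gripper_force: 0.0
```

apply_moves(commands="0 0 -1 0 0 0 0.62;0 0 -4 0 0 0 0.62;0 0 -8 0 0 0 0.62;0 0 -11 0 0 0 1;0 -3 -12 0 0 0 1;0 -7 -12 0 0 0 1;0 -11 -12 0 0 0 1;0 -14 -12 0 0 0 1")

```text
t: 9.88
tool_pos: [0.4865, -0.2453, 0.332]
tcp_rot: [1.0, -0.02, 0.002, 0.001]
ft_force: [1.1, -0.3, -0.5]
width: 0.079
gripper_force: 0.0
```

apply_moves(commands="0 -3 0 0 0 0 1;0 -7 0 0 0 0 1;0 -11 0 0 0 0 1;0 -15 0 0 0 0 1;0 -19 0 0 0 0 1;0 -23 0 0 0 0 1;0 -26 0 0 0 0 1;0 -26 0 0 0 0 1")

```text
t: 10.55
tool_pos: [0.4969, 0.0168, 0.3313]
tcp_rot: [1.0, -0.017, 0.002, -0.0]
ft_force: [-0.4, -1.1, -0.3]
width: 0.0873
gripper_force: 0.0
```

```bash
python3 - <<'E'
from m import *
from go import go
go((439.2,252,150,-9.5))
c=cap('top','t6'); M=masks(c['pixels'])
for n,z,a in(('blue',.052,300),('orange',.056,200),('white',.014,300),('red',.1,100)):
    for b in blobs(M[n],a):
        r=rect(c,b,z)
        if abs(r[0]-500)<200: print(n,b.reshape(-1,2).mean(0),cv2.contourArea(b),r)
E
```

```text
t 10.55 grasp [497.5  17.  167.8] yaw -2.0 w 87.3 F [-0.4 -1.1 -0.3]
  -> [439.2 252.  150.   -9.5] : cm [ -6.64 -23.29   1.78] wz 0.131
blue [ 12.26666667 347.47272727] 1423.5 [304.3 726.3 129.8  65.1   1.9]
blue [226.25217391 290.22608696] 665.5 [439.2 252.9  92.6  39.   -9.5]
blue [229.04  216.712] 585.5 [596.2 251.3  93.   38.8   6.4]
blue [177.74193548 214.10483871] 571.0 [600.2 364.3  92.3  38.6  11.6]
orange [514.67567568 272.7027027 ] 661.5 [ 480.2 -384.4   92.2   39.9   -1.7]
orange [473.22321429 272.51785714] 662.0 [ 479.4 -289.3   92.9   38.9   -1.5]
orange [586.00847458 220.5       ] 443.0 [ 6.000e+02 -5.636e+02  1.189e+02  2.470e+01  2.000e-01]
white [470.09558824 345.07352941] 1217.0 [ 314.9 -295.9   83.    82.8   81.6]
white [173.63157895 280.19298246] 301.5 [458.8 378.9  45.2  43.3   1.7]
red [290.19480519 220.50649351] 265.5 [582.5 113.3  62.4  29.5   7.9]
red [339.48076923 210.07692308] 183.0 [607.3  12.6  36.1  29.4  -0. ]
red [388.82926829 212.7195122 ] 291.0 [601.5 -92.7  68.1  29.8  -0.7]
red [ 23.52697095 220.84232365] 1917.5 [586.6 687.7 127.2 105.9   4.7]
red [480.5        173.58108108] 102.0 [ 691.8 -294.1   82.     8.5  -77.6]
```

View pics/t6.png

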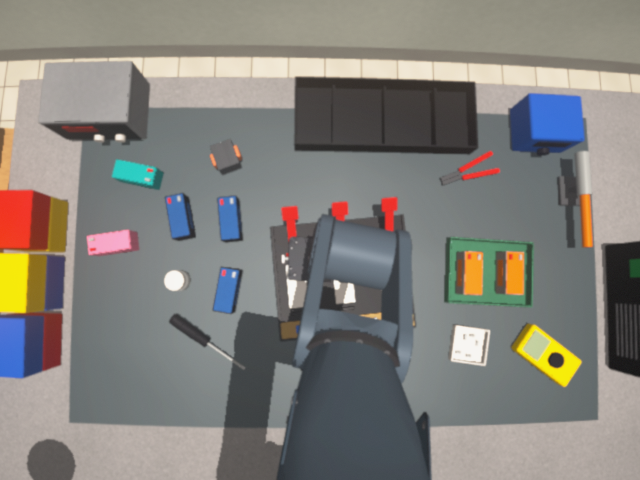

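The top view shows both spent batteries upright in the tray at (473,273) and (514,273), with everything else undisturbed. Now the first fresh one, at (227,290).

apply_moves(commands="-0.8 -3 0 0 0 0.02 1;-1.8 -6.5 0 0 0 0.04 1;-3 -10 0 0 0 0.06 1;-4 -13.5 0 0 0 0.08 1;-5 -17 0.6 0 0 0.1 1;-6 -20.5 1.3 0 0 0.12 1;-6.6 -23.3 1.8 0 0 0.13 1;-6.6 -23.3 1.8 0 0 0.13 1")

```text
t: 11.27
tool_pos: [0.4404, 0.2506, 0.3118]
tcp_rot: [0.997, -0.083, 0.001, -0.001]
ft_force: [0.3, -0.6, -0.6]
width: 0.0871
gripper_force: 0.0
```

apply_moves(commands="0 0 0 0 0 0 1;0 0 0 0 0 0 1")

```text
t: 11.43
tool_pos: [0.4416, 0.2469, 0.3119]
tcp_rot: [0.996, -0.085, 0.001, -0.0]
ft_force: [0.6, -0.2, 0.3]
width: 0.087
gripper_force: 0.0
```

```bash
python3 - <<'E'
from m import *
from go import go
go((439.2,252.5,36,-9.5))
c=cap('wrist','w7'); M=masks(c['pixels'])
for b in blobs(M['blue'],500): print('blue',b.reshape(-1,2).mean(0),cv2.contourArea(b),rect(c,b,.052))
c=cap('top','t7'); M=masks(c['pixels'])
for n,z,a in(('white',.014,300),):
    for b in blobs(M[n],a):
        r=rect(c,b,z)
        if abs(r[0]-500)<200: print(n,b.reshape(-1,2).mean(0),cv2.contourArea(b),r)
E
```

```text
t 11.43 grasp [442.  246.9 148.4] yaw -9.8 w 87.0 F [ 0.6 -0.2  0.3]
  -> [439.2 252.5  36.   -9.5] : cm [-0.38 -0.5  11.24] wz -0.005
blue [314.38348083 244.67256637] 6201.5 [439.6 252.5  94.1  40.7  -9.7]
blue [279.09271523  42.12913907] 5788.0 [578.7 249.2  56.5  40.8   6.6]
blue [146.12707182  38.2320442 ] 1062.5 [592.5 330.8  48.5   9.   11.6]
blue [97.20408163 52.02623907] 7536.5 [591.2 362.1  74.1  40.2  12.1]
white [470.08823529 345.05882353] 1212.0 [ 315.  -295.9   83.    82.6   81.6]
white [296.84033613 285.40336134] 805.5 [448.9 100.2  98.3  44.7   5.5]
white [343.25619835 281.23966942] 796.5 [459.7  -4.4  98.3  44.4   6. ]
white [388.92307692 276.70940171] 758.5 [ 470.6 -108.6   97.2   43.8    5.7]
```

apply_moves(commands="-0.4 -0.5 3 0 0 0 1;-0.4 -0.5 6 0 0 0 1;-0.4 -0.5 9 0 0 0 1;-0.4 -0.5 11.2 0 0 0 1;-0.4 -0.5 11.2 0 0 0 0.4;-0.4 -0.5 11.2 0 0 0 0.4;-0.4 -0.5 11.2 0 0 0 0.4;-0.4 -0.5 11.2 0 0 0 0.4")

```text
t: 12.2
tool_pos: [0.4385, 0.2531, 0.2004]
tcp_rot: [0.996, -0.085, 0.002, -0.001]
ft_force: [-1.0, 0.6, -0.2]
width: 0.0678
gripper_force: 0.0
```

apply_moves(commands="0 0 0 0 0 0 0.3;0 0 0 0 0 0 0.2;0 0 0 0 0 0 0.2;0 0 0 0 0 0 0.2;0 0 0 0 0 0 0.2")

```text
t: 12.62
tool_pos: [0.4377, 0.2534, 0.1994]
tcp_rot: [0.996, -0.085, 0.0, -0.0]
ft_force: [-0.4, -1.2, 5.9]
width: 0.0428
gripper_force: 35.0
```

```bash
python3 go.py 439.4 252.5 150 -9.5 448.9 100.2 150 5.9
```

```text
t 12.62 grasp [437.9 253.4  35.9] yaw -9.7 w 42.8 F [-0.4 -1.2  5.9]
  -> [439.4 252.5 150.   -9.5] : cm [  0.17   0.06 -11.41] wz -0.004
  -> [448.9 100.2 150.    5.9] : cm [  3.67  14.92 -11.41] wz -0.273
```

apply_moves(commands="0 0 -3 0 0 0 0.2;0 0 -6 0 0 0 0.2;0 0 -9 0 0 -0.02 0.2;0.5 2 -11 0 0 -0.08 0.2;1.3 5 -11.2 0 0 -0.14 0.2;2.2 9 -11.2 0 0 -0.2 0.2;3 12.5 -11.2 0 0 -0.27 0.2;3.5 14.9 -11.2 0 0 -0.27 0.2")

```text
t: 13.28
tool_pos: [0.4461, 0.0984, 0.3102]
tcp_rot: [0.999, 0.051, -0.001, 0.0]
ft_force: [0.3, -0.5, -6.8]
width: 0.0425
gripper_force: 35.0
```

apply_moves(commands="0 0 0 0 0 0 0.2;0 0 0 0 0 0 0.2;0 0 0 0 0 0 0.2")

```text
t: 13.53
tool_pos: [0.4464, 0.1008, 0.3102]
tcp_rot: [0.999, 0.049, -0.001, -0.0]
ft_force: [-0.0, -0.7, -5.0]
width: 0.0428
gripper_force: 35.0
```

```bash
python3 - <<'E'
from m import *
from go import go
go((447.3,100.0,50,5.9),(448.9,100.2,53,5.9))
c=cap('wrist','w8'); M=masks(c['pixels'])
for z in(.160,.165):
  for b in blobs(M['blue'],1500): print('blue',z,b.reshape(-1,2).mean(0),cv2.contourArea(b),rect(c,b,z))
E
```

```text
t 13.53 grasp [446.1 100.8 146.7] yaw 5.7 w 42.8 F [-0.  -0.7 -5. ]
  -> [447.3 100.   50.    5.9] : cm [0.11 0.1  9.67] wz -0.004
  -> [448.9 100.2  53.    5.9] : cm [0.27 0.09 9.37] wz -0.004
blue 0.16 [321.8        372.74468085] 2656.5 [422.2  98.   41.   17.1 -84.3]
blue 0.16 [321.56313131 271.96717172] 9945.0 [470.6 103.   47.2  40.9   5.9]
blue 0.16 [100.56538462  32.22692308] 4317.0 [550.9 184.9  22.1  19.2 -83.6]
blue 0.165 [321.8        372.74468085] 2656.5 [426.4  98.5  39.4  16.4 -84.3]
blue 0.165 [321.56313131 271.96717172] 9945.0 [472.8 103.3  45.4  39.4   5.9]
blue 0.165 [100.56538462  32.22692308] 4317.0 [550.1 182.   21.2  18.5 -83.6]
```

View pics/w8.png

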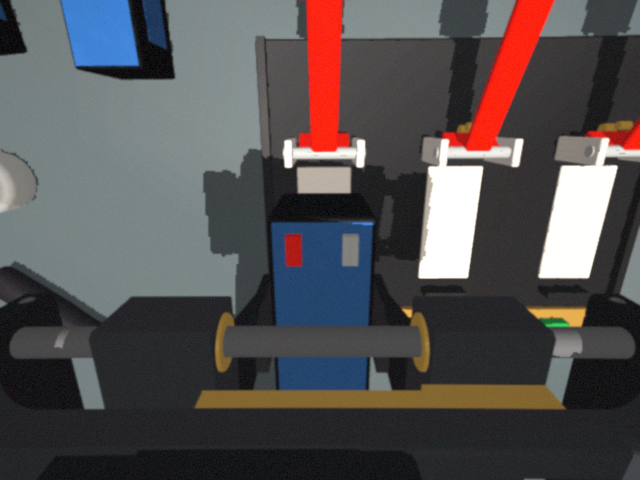

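The held battery (320,300) is square over pad 3; the visible end of the pad is at (325,180). Lowering it.

apply_moves(commands="0.1 0.1 3 0 0 0 0.2;0.1 0.1 6 0 0 0 0.2;0.1 0.1 8.5 0 0 0 0.2;0.1 0.1 9.2 0 0 0 0.2;0.1 0.1 9.5 0 0 0 0.2;0.1 0.1 9.7 0 0 0 0.2;0.1 0.1 9.7 0 0 0 0.2;0.1 0.1 9.7 0 0 0 0.2")

```text
t: 14.25
tool_pos: [0.4485, 0.0999, 0.2148]
tcp_rot: [0.999, 0.05, 0.001, 0.0]
ft_force: [-0.2, -0.4, -5.5]
width: 0.0424
gripper_force: 35.0
```

```bash
python3 go.py 447.3 100 50 5.9
```

```text
t 14.25 grasp [448.9  99.9  51.3] yaw 5.7 w 42.4 F [-0.2 -0.4 -5.5]
  -> [447.3 100.   50.    5.9] : cm [-0.16 -0.02  0.13] wz -0.003
```

apply_moves(commands="-0.1 0 0.1 0 0 0 0.2;-0.1 0 0.2 0 0 0 0.2;-0.1 0 0.2 0 0 0 0.2;-0.1 0 0.2 0 0 0 0.7;-0.1 0 0.2 0 0 0 0.7;-0.1 0 0.2 0 0 0 0.8;-0.1 0 0.2 0 0 0 0.8")

```text
t: 14.83
tool_pos: [0.4472, 0.0995, 0.2121]
tcp_rot: [0.999, 0.05, 0.001, 0.0]
ft_force: [0.5, 0.3, -1.2]
width: 0.0617
gripper_force: 0.0
```

apply_moves(commands="0 0 -3 0 0 0 0.8;0 0 -6 0 0 0 0.8;0 0 -9 0 0 0 0.5;0 0 -10.5 0 0 0 0;0 0 -10.5 0 0 0 0;0 0 -10.5 0 0 0 0;0 0 -10.5 0 0 0 0;0 0 -10.5 0 0 0 0")

```text
t: 15.5
tool_pos: [0.4465, 0.0995, 0.3156]
tcp_rot: [0.999, 0.05, -0.001, -0.0]
ft_force: [0.1, 0.3, 0.3]
width: 0.0373
gripper_force: 0.0
```

```bash
python3 - <<'E'
from m import *
from go import go
# thumb3 in chassis frame: pivot + 105 mm at 30deg, top z ~100
ch=np.array([459.7,-4.4]); a=np.radians(5.9); X=np.array([np.cos(a),np.sin(a)]); Y=np.array([-X[1],X[0]])
p=ch+Y*105+X*(62+105*np.cos(np.radians(30))); print('thumb3',p)
go((*p,125,5.9))
c=cap('wrist','w9'); M=masks(c['pixels'])
for b in blobs(M['blue'],1500): print('blue',b.reshape(-1,2).mean(0),cv2.contourArea(b),rect(c,b,.066))
c=cap('top'); M=masks(c['pixels'])
for b in blobs(M['blue'],300): print('blue',b.reshape(-1,2).mean(0),cv2.contourArea(b),rect(c,b,.066),rect(c,b,.052))
E
```

```text
thumb3 [601.02933873 115.76413264]
t 15.5 grasp [446.   99.5 152.1] yaw 5.7 w 37.3 F [0.1 0.3 0.3]
  -> [601.  115.8 125.    5.9] : cm [15.59 -0.07  2.71] wz -0.003
blue [322.07282913 238.78711485] 6917.5 [449.7  99.2  93.3  41.1   6. ]
blue [103.50775194  32.62790698] 4258.0 [566.5 239.9  38.   34.5 -83.5]
blue [ 12.0308642  347.05555556] 1427.0 [306.7 718.1 127.9  61.7   1.9] [304.3 727.5 129.8  62.7   1.9]
blue [229.056 216.728] 587.5 [594.3 248.9  91.6  38.2   6.4] [596.2 251.3  93.   38.8   6.4]
blue [177.83739837 214.19512195] 574.5 [598.2 360.3  90.9  38.3  11.6] [600.2 364.4  92.3  38.9  11.6]
blue [547.67213115 127.08196721] 3047.5 [ 826.7 -475.6  178.4  137.3  -89.7] [ 832.1 -484.   181.   139.3  -89.7]
```

View pics/w9.png

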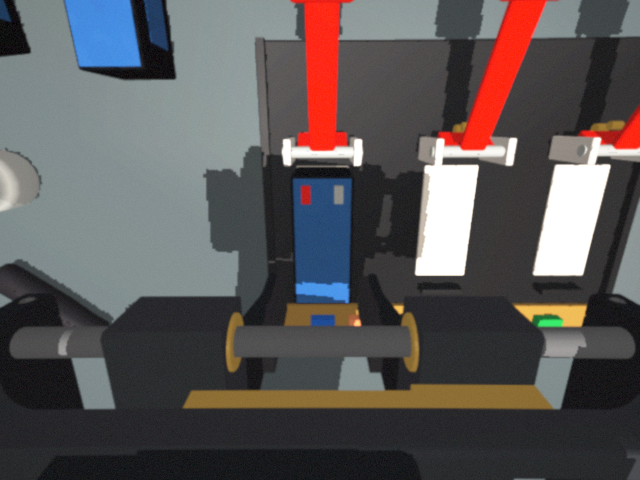

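Fresh 1 sits square on pad 3 (322,240), within about 1.5 mm. Now I'll press lever 3 with the fingers closed.

apply_moves(commands="3 0 0 0 0 0 0;6.5 -0.1 0 0 0 0 0;10 -0.1 0 0 0 0 0;13.5 -0.1 0 0 0 0 0;15.8 -0.1 0 0 0 0 0;15.8 -0.1 0.5 0 0 0 0;15.8 -0.1 1.2 0 0 0 0;15.8 -0.1 1.8 0 0 0 0")

```text
t: 16.27
tool_pos: [0.6027, 0.1163, 0.2967]
tcp_rot: [0.999, 0.05, -0.002, -0.0]
ft_force: [-1.3, -0.2, 0.2]
width: 0.0002
gripper_force: 0.0
```

```bash
python3 - <<'E'
from m import *
from go import go
go((603.1,115.9,125,5.9),(611,116.8,68.5,5.9))
c=cap('side','s10'); cv2.imwrite('pics/s10c.png',cv2.resize(c['pixels'][150:330,220:420],None,fx=3,fy=3)[:,:,::-1])
E
```

```text
t 16.27 grasp [601.9 116.3 133.2] yaw 5.7 w 0.2 F [-1.3 -0.2  0.2]
  -> [603.1 115.9 125.    5.9] : cm [0.11 0.05 0.82] wz -0.003
  -> [611.  116.8  68.5   5.9] : cm [0.91 0.04 6.47] wz -0.003
```

View pics/s10c.png

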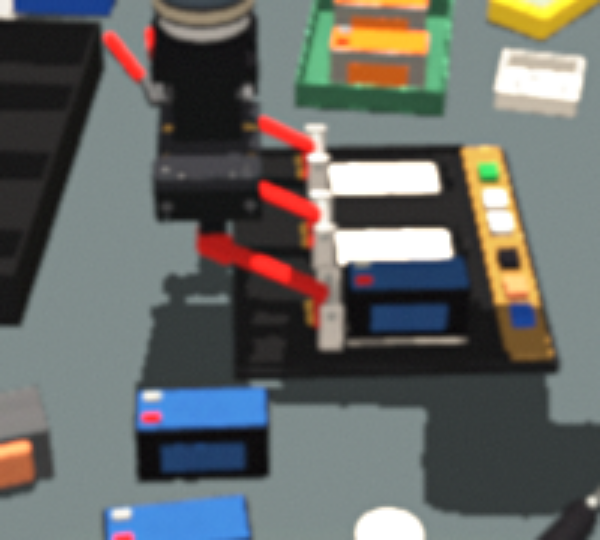

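The fingertips are right above lever 3's thumb plate (213,243 in the crop). Pressing.

apply_moves(commands="0.1 0 1 0 0 0 0;0.2 0 2 0 0 0 0;0.4 0 3 0 0 0 0;0.6 0 4 0 0 0 0;0.8 0 5 0 0 0 0;0.9 0 6 0 0 0 0;0.9 0 6.4 0 0 0 0;0.9 0 6.4 0 0 0 0")

```text
t: 16.98
tool_pos: [0.6115, 0.1171, 0.2327]
tcp_rot: [0.999, 0.05, -0.003, -0.0]
ft_force: [0.3, -0.7, -0.5]
width: 0.0001
gripper_force: 0.0
```

```bash
python3 - <<'E'
from m import *
from go import go
go((611,116.8,66.5,5.9),(596.2,251.3,150,6.4))
E
```

```text
t 16.98 grasp [610.5 117.1  69.2] yaw 5.7 w 0.1 F [ 0.3 -0.7 -0.5]
  -> [611.  116.8  66.5   5.9] : cm [0.04 0.04 0.27] wz -0.003
  -> [596.2 251.3 150.    6.4] : cm [ -0.09 -13.49  -8.08] wz -0.012
```

apply_moves(commands="0 0 -3 0 0 0 0;0 0 -6 0 0 0 0.5;0 -2 -8 0 0 0 1;0 -5 -8 0 0 0 1;0 -8.5 -8 0 0 0 1;0 -12 -8 0 0 0 1;-0.1 -13.5 -8 0 0 0 1;-0.1 -13.5 -8 0 0 0 1")

```text
t: 17.65
tool_pos: [0.597, 0.2547, 0.3146]
tcp_rot: [0.999, 0.052, -0.001, -0.0]
ft_force: [-0.3, -0.9, 1.2]
width: 0.039
gripper_force: 0.0
```

apply_moves(commands="0 0 0 0 0 0 1;0 0 0 0 0 0 1;0 0 0 0 0 0 1")

```text
t: 17.9
tool_pos: [0.5988, 0.25, 0.3145]
tcp_rot: [0.999, 0.049, -0.0, 0.0]
ft_force: [-0.1, 0.3, 0.1]
width: 0.0597
gripper_force: 0.0
```

```bash
cat > look.py <<'E'
from m import *
from go import go
def look(*T,top='top'):
    go(*T)
    c=cap('wrist'); M=masks(c['pixels'])
    for b in blobs(M['blue'],3000): print('wrist blue',b.reshape(-1,2).mean(0),cv2.contourArea(b),rect(c,b,.052),rect(c,b,.066))
    c=cap('top'); M=masks(c['pixels'])
    for b in blobs(M['blue'],150)+blobs(M['red'],100):
        r=rect(c,b,.052)
        if r[1]<500 and r[0]<680: print('top',b.reshape(-1,2).mean(0),cv2.contourArea(b),r,rect(c,b,.066)[:2])
E
python3 - <<'E'
from look import *
look((596.2,251.3,36,6.4))
c=cap('side'); cv2.imwrite('pics/s11c.png',cv2.resize(c['pixels'][150:330,220:420],None,fx=3,fy=3)[:,:,::-1])
E
```

```text
t 17.9 grasp [598.7 249.9 151. ] yaw 5.6 w 59.7 F [-0.1  0.3  0.1]
  -> [596.2 251.3  36.    6.4] : cm [-0.23 -0.17 11.5 ] wz -0.013
wrist blue [319.22485207 240.32840237] 6172.0 [597.4 251.1  94.3  40.4   6.6] [602.3 251.5  88.8  38.1   6.6]
wrist blue [165.97976879 220.48554913] 6598.0 [601.2 364.1  94.4  40.1  11.9] [605.9 357.9  88.9  37.8  11.9]
top [295.63636364 282.19480519] 619.0 [448.9 100.9  93.9  39.    5.7] [449.1 100.7]
top [340.13793103 225.19827586] 401.0 [579.7   8.7 108.4  30.9   0. ] [578.    9.8]
top [388.75862069 220.68965517] 410.0 [ 5.909e+02 -1.021e+02  1.073e+02  3.140e+01 -5.000e-01] [589.  -99.4]
```

View pics/s11c.png

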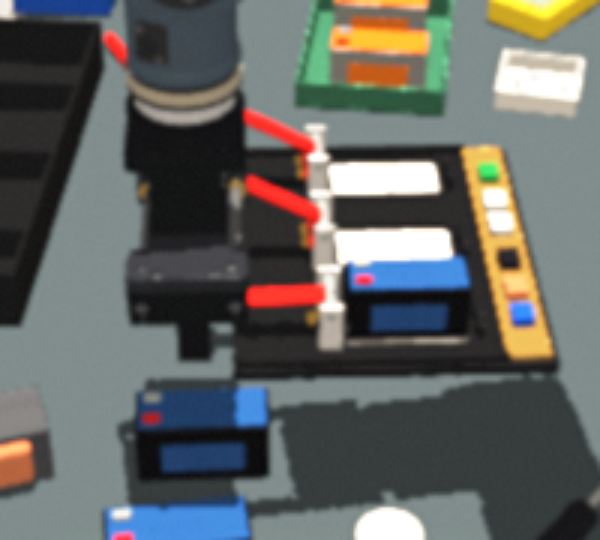

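Lever 3 is level, so it's latched, and fresh 1 is centred. Next fresh battery.

apply_moves(commands="-0.2 -0.2 2 0 0 -0.015 1;-0.2 -0.2 5 0 0 -0.015 1;-0.2 -0.2 8 0 0 -0.015 1;-0.2 -0.2 10.5 0 0 -0.015 1;-0.2 -0.2 11.4 0 0 -0.015 1;-0.2 -0.2 11.4 0 0 -0.015 0.5;-0.2 -0.2 11.4 0 0 -0.015 0.3;-0.2 -0.2 11.4 0 0 -0.015 0.3")

```text
t: 18.72
tool_pos: [0.5974, 0.2532, 0.2024]
tcp_rot: [0.998, 0.057, 0.002, -0.0]
ft_force: [0.4, 0.3, 0.4]
width: 0.0743
gripper_force: 0.0
```

apply_moves(commands="0 0 0 0 0 0 0.2;0 0 0 0 0 0 0.2;0 0 0 0 0 0 0.2;0 0 0 0 0 0 0.2;0 0 0 0 0 0 0.2;0 0 0 0 0 0 0.2")

```text
t: 19.22
tool_pos: [0.5967, 0.2527, 0.2015]
tcp_rot: [0.998, 0.058, 0.0, 0.001]
ft_force: [-1.1, -3.9, 3.9]
width: 0.043
gripper_force: 35.0
```

```bash
python3 go.py 597 251.2 36 6.5 459.7 -4.4 150 5.9
```

```text
t 19.22 grasp [596.9 252.5  38. ] yaw 6.6 w 43.0 F [-1.1 -3.9  3.9]
  -> [597.  251.2  36.    6.5] : cm [-0.    0.14  0.2 ] wz 0.002
  -> [459.7  -4.4 150.    5.9] : cm [-16.59  23.94 -11.2 ] wz 0.013
```

apply_moves(commands="0 0 -3 0 0 0 0.2;0 0 -6.5 0 0 0 0.2;0 0 -10 0 0 0 0.2;-2.5 1.5 -12 0 0 0 0.2;-5.5 4 -12.2 0 0 0 0.2;-8.5 6.5 -12.2 0 0 0 0.2;-11 9.5 -12.2 0 0 0 0.2;-12.5 12 -12.2 0 0 0.01 0.2")

```text
t: 19.88
tool_pos: [0.4816, 0.1189, 0.3216]
tcp_rot: [0.999, 0.053, -0.004, -0.0]
ft_force: [0.4, 0.5, -5.3]
width: 0.0427
gripper_force: 35.0
```

apply_moves(commands="-2 2.5 0 0 0 0 0.2;-3.5 6 0 0 0 0 0.2;-4 9.5 0.4 0 0 0 0.2;-4.1 11.9 1 0 0 0 0.2;-4.1 11.9 1 0 0 0 0.2;-4.1 11.9 1 0 0 0 0.2;-4.1 11.9 1 0 0 0 0.2")

```text
t: 20.47
tool_pos: [0.4572, -0.0026, 0.3122]
tcp_rot: [0.999, 0.052, -0.001, -0.001]
ft_force: [-0.1, 0.9, -6.2]
width: 0.043
gripper_force: 35.0
```

```bash
python3 go.py 459.7 -4.4 52 5.9
```

```text
t 20.47 grasp [456.9  -2.4 148.7] yaw 5.9 w 43.0 F [-0.1  0.9 -6.2]
  -> [459.7  -4.4  52.    5.9] : cm [0.26 0.23 9.67] wz 0.001
```

apply_moves(commands="0.3 0.2 3 0 0 0 0.2;0.3 0.2 6 0 0 0 0.2;0.3 0.2 8.4 0 0 0 0.2;0.3 0.2 9 0 0 0 0.2;0.3 0.2 9.3 0 0 0 0.2;0.3 0.2 9.3 0 0 0 0.2;0.3 0.2 9.3 0 0 0 0.2")

```text
t: 21.05
tool_pos: [0.4614, -0.0042, 0.2206]
tcp_rot: [0.999, 0.053, 0.001, 0.0]
ft_force: [0.6, -0.1, -4.9]
width: 0.0427
gripper_force: 35.0
```

```bash
python3 go.py 459.7 -4.8 52 5.9
```

```text
t 21.05 grasp [461.7  -4.2  57.1] yaw 6.1 w 42.7 F [ 0.6 -0.1 -4.9]
  -> [459.7  -4.8  52.    5.9] : cm [-0.2   0.03  0.51] wz 0.003
```

apply_moves(commands="-0.2 0 0.2 0 0 0 0.2;-0.2 0 0.4 0 0 0 0.2;-0.2 0 0.5 0 0 0 0.2;-0.2 0 0.5 0 0 0 0.2;-0.2 0 0.5 0 0 0 0.8;-0.2 0 0.5 0 0 0 0.8;-0.2 0 0.5 0 0 0 0.8;-0.2 0 0.5 0 0 0 0.8")

```text
t: 21.72
tool_pos: [0.4591, -0.0049, 0.215]
tcp_rot: [0.999, 0.052, 0.0, 0.0]
ft_force: [0.3, 0.5, -0.8]
width: 0.0617
gripper_force: 0.0
```

apply_moves(commands="0 0 -3 0 0 0 0.8;0 0 -6 0 0 0 0.8;0 0 -9 0 0 0 0.5;0 0 -10 0 0 0 0;0 0 -10 0 0 0 0;0 0 -10 0 0 0 0;0 0 -10 0 0 0 0;0 0 -10 0 0 0 0")

```text
t: 22.38
tool_pos: [0.4584, -0.0047, 0.3136]
tcp_rot: [0.999, 0.052, -0.001, -0.0]
ft_force: [-1.1, 0.2, -0.3]
width: 0.0376
gripper_force: 0.0
```

```bash
python3 - <<'E'
from look import *
p=np.array([459.7,-4.4]); X=np.array([np.cos(.103),np.sin(.103)])
look((*(p+X*155),133,5.9),(*(p+X*163),68.5,5.9))
E
```

```text
t 22.38 grasp [457.9  -4.6 150.1] yaw 6.0 w 37.6 F [-1.1  0.2 -0.3]
  -> [613.9  11.5 133.    5.9] : cm [15.68  0.02  1.71] wz 0.002
  -> [621.8  12.4  68.5   5.9] : cm [16.48  0.02  8.16] wz 0.002
wrist blue [322.35492958 242.68450704] 6909.5 [454.7  -5.7  99.5  43.    6. ] [459.7  -5.1  93.7  40.5   6.1]
wrist blue [171.63953488 236.86918605] 6606.0 [448.  105.9  91.9  42.9   5.7] [453.4 100.   86.5  40.4   5.7]
top [293.49275362 282.28985507] 440.0 [448.9 104.7  94.8  36.9   0.7] [449.1 104.4]
top [177.72580645 214.09677419] 568.0 [600.4 364.2  91.9  38.5  11.8] [598.4 360.1]
top [339.84158416 221.51485149] 353.5 [587.3   8.7  93.1  30.9  -0. ] [585.5   9.8]
top [388.71794872 220.90598291] 411.5 [ 5.909e+02 -1.021e+02  1.074e+02  3.140e+01 -5.000e-01] [589.  -99.4]
```

apply_moves(commands="3 0 0 0 0 0 0;6.5 0 0 0 0 0 0;10 0 0 0 0 0 0;13.5 0 0 0 0 0 0;15.7 0 0 0 0 0 0;15.7 0 0.5 0 0 0 0;15.7 0 1.2 0 0 0 0;15.7 0 1.7 0 0 0 0")

```text
t: 23.15
tool_pos: [0.6136, 0.0118, 0.2956]
tcp_rot: [0.999, 0.052, -0.002, -0.0]
ft_force: [-0.2, 0.6, -0.2]
width: 0.0008
gripper_force: 0.0
```

apply_moves(commands="0.1 0 1 0 0 0 0;0.2 0 2 0 0 0 0;0.4 0 3 0 0 0 0;0.6 0 4 0 0 0 0;0.8 0 5 0 0 0 0;0.8 0 6 0 0 0 0;0.8 0 6.4 0 0 0 0;0.8 0 6.4 0 0 0 0")

```text
t: 23.82
tool_pos: [0.6215, 0.0124, 0.2317]
tcp_rot: [0.999, 0.052, -0.003, -0.0]
ft_force: [0.1, -0.4, 0.3]
width: 0.0005
gripper_force: 0.0
```

apply_moves(commands="0 0 -3 0 0 0 0;0 0 -6 0 0 0 0.5;0 -2 -8.5 0 0 0 1;0 -5 -8.5 0 0 0 1;0 -8.5 -8.5 0 0 0 1;0 -12 -8.5 0 0 0 1;0 -16 -8.5 0 0 0 1;0 -20 -8.5 0 0 0 1")

```text
t: 24.48
tool_pos: [0.601, 0.2124, 0.3187]
tcp_rot: [0.999, 0.052, -0.001, 0.0]
ft_force: [0.4, -0.1, -0.6]
width: 0.039
gripper_force: 0.0
```

```bash
python3 - <<'E'
from look import *
look((600.5,364.2,150,11.8))
E
```

```text
t 24.48 grasp [600.8 212.3 155.2] yaw 5.9 w 39.0 F [ 0.4 -0.1 -0.6]
  -> [600.5 364.2 150.   11.8] : cm [  1.55 -15.11   0.52] wz -0.102
wrist blue [117.29069767 215.89244186] 6540.0 [601.1 363.9  94.3  40.2  12. ] [605.9 355.8  88.9  37.9  12. ]
top [296.29059829 286.18803419] 733.5 [448.9 100.8  94.2  39.4   5.8] [449.2 100.6]
top [344.36170213 279.40425532] 608.5 [458.8  -5.2  93.9  38.9   5.9] [458.9  -3.9]
top [290.07142857 217.28571429] 143.0 [593.7 117.4  64.1  28.6   0.7] [591.8 116.9]
top [337.39189189 217.33108108] 133.0 [5.961e+02 1.410e+01 7.990e+01 2.870e+01 2.000e-01] [594.1  15.2]
top [388.75       220.68965517] 411.0 [ 5.909e+02 -1.021e+02  1.073e+02  3.140e+01 -5.000e-01] [589.  -99.4]
```

apply_moves(commands="0.3 -3 0 0 0 -0.02 1;0.6 -6.5 0 0 0 -0.05 1;1 -10 0.3 0 0 -0.08 1;1.3 -13 0.5 0 0 -0.1 1;1.5 -15.1 0.5 0 0 -0.1 1;1.5 -15.1 0.5 0 0 -0.1 1;1.5 -15.1 0.5 0 0 -0.1 1;1.5 -15.1 0.5 0 0 -0.1 1")

```text
t: 25.25
tool_pos: [0.601, 0.3618, 0.3133]
tcp_rot: [0.995, 0.102, -0.001, 0.001]
ft_force: [-0.3, -1.6, -0.2]
width: 0.0867
gripper_force: 0.0
```

```bash
python3 - <<'E'
from look import *
look((600.7,364.1,37,11.9))
c=cap('side'); cv2.imwrite('pics/s12c.png',cv2.resize(c['pixels'][150:360,220:420],None,fx=2.8,fy=2.8)[:,:,::-1])
E
```

```text
t 25.25 grasp [600.8 361.6 149.8] yaw 11.7 w 86.7 F [-0.3 -1.6 -0.2]
  -> [600.7 364.1  37.   11.9] : cm [ 0.04 -0.25 11.28] wz -0.003
wrist blue [318.03823529 237.99411765] 6304.0 [600.9 364.   94.6  40.5  12. ] [605.7 364.8  89.1  38.1  12. ]
top [295.34057971 283.8115942 ] 676.0 [448.8 100.8  94.   39.4   5.8] [449.1 100.6]
top [344.36879433 279.40425532] 609.5 [458.8  -5.3  93.9  39.    5.9] [458.9  -3.9]
top [178.80645161 227.56451613] 275.0 [575.1 359.5  42.2  40.4  11.9] [573.5 355.5]
top [337.99145299 214.45299145] 119.5 [597.2  14.2  77.6  28.7   0. ] [595.3  15.3]
top [388.75       220.68965517] 411.0 [ 5.909e+02 -1.021e+02  1.073e+02  3.140e+01 -5.000e-01] [589.  -99.4]
```

View pics/s12c.png

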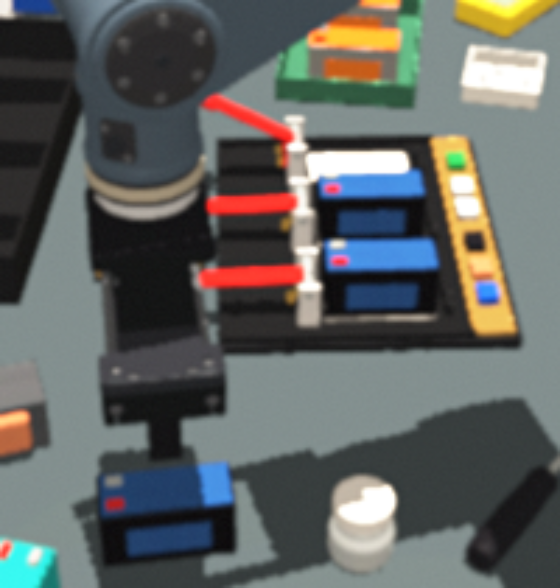

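Levers 2 and 3 are level (255,203 and 250,277 in the crop), and lever 1 is still up. Grasping the last fresh battery.

apply_moves(commands="0 -0.2 3 0 0 0 1;0 -0.2 6 0 0 0 1;0 -0.2 9 0 0 0 1;0 -0.2 11.2 0 0 0 1;0 -0.2 11.2 0 0 0 0.5;0 -0.2 11.2 0 0 0 0.3;0 -0.2 11.2 0 0 0 0.3;0 -0.2 11.2 0 0 0 0.3")

```text
t: 26.07
tool_pos: [0.6019, 0.3651, 0.2042]
tcp_rot: [0.995, 0.102, 0.002, -0.001]
ft_force: [0.2, 0.3, -0.5]
width: 0.068
gripper_force: 0.0
```

apply_moves(commands="0 0 0 0 0 0 0.2;0 0 0 0 0 0 0.2;0 0 0 0 0 0 0.2;0 0 0 0 0 0 0.2;0 0 0 0 0 0 0.2;0 0 0 0 0 0 0.2")

```text
t: 26.57
tool_pos: [0.601, 0.3649, 0.2027]
tcp_rot: [0.995, 0.102, 0.0, 0.0]
ft_force: [-0.9, -2.2, 5.0]
width: 0.0423
gripper_force: 35.0
```

```bash
python3 go.py 600.8 364 36 11.9 448.9 100 165 5.9 470.6 -108.6 165 5.9
```

```text
t 26.57 grasp [601.2 364.8  39.2] yaw 11.8 w 42.3 F [-0.9 -2.2  5. ]
  -> [600.8 364.   36.   11.9] : cm [-0.05  0.07  0.32] wz -0.002
  -> [448.9 100.  165.    5.9] : cm [-20.3   22.82 -12.58] wz 0.102
  -> [ 470.6 -108.6  165.     5.9] : cm [-22.43  43.69 -12.58] wz 0.102
```

apply_moves(commands="0 0 -3.5 0 0 0 0.2;0 0 -7 0 0 0 0.2;0 0 -10.5 0 0 0 0.2;-2.3 1.5 -12.5 0 0 0.02 0.2;-5 4 -12.5 0 0 0.04 0.2;-7.7 6.5 -12.5 0 0 0.06 0.2;-10.5 9 -12.5 0 0 0.08 0.2;-13 12 -12.5 0 0 0.1 0.2")

```text
t: 27.23
tool_pos: [0.495, 0.2206, 0.3255]
tcp_rot: [0.999, 0.052, -0.002, -0.0]
ft_force: [0.4, -0.3, -5.5]
width: 0.0428
gripper_force: 35.0
```

apply_moves(commands="-2.5 3 0 0 0 0 0.2;-4.8 6 0 0 0 0 0.2;-6.8 9 0 0 0 0 0.2;-8 12.5 0 0 0 0 0.2;-8.3 16 0 0 0 0 0.2;-8.3 19.5 0 0 0 0 0.2;-8.3 23 0 0 0 0 0.2;-8.3 26 0 0 0 0 0.2")

```text
t: 27.9
tool_pos: [0.4422, -0.048, 0.3261]
tcp_rot: [0.999, 0.052, -0.0, -0.0]
ft_force: [0.4, -0.9, -5.3]
width: 0.0427
gripper_force: 35.0
```

```bash
python3 go.py 470.6 -108.6 150 5.9
```

```text
t 27.9 grasp [442.1 -47.9 162.6] yaw 5.9 w 42.7 F [ 0.4 -0.9 -5.3]
  -> [ 470.6 -108.6  150.     5.9] : cm [2.21 6.33 1.26] wz 0.001
```

apply_moves(commands="1 3 0.5 0 0 0 0.2;1.8 5.4 1.2 0 0 0 0.2;1.8 5.8 1.2 0 0 0 0.2;1.8 5.8 1.2 0 0 0 0.2;1.8 5.8 1.2 0 0 0 0.2;1.8 5.8 1.2 0 0 0 0.2")

```text
t: 28.4
tool_pos: [0.4655, -0.1007, 0.3142]
tcp_rot: [0.999, 0.053, -0.001, -0.001]
ft_force: [-0.5, -1.2, -5.1]
width: 0.0428
gripper_force: 35.0
```

```bash
python3 go.py 470.6 -108.6 53 5.9
```

```text
t 28.4 grasp [ 465.  -100.4  150.7] yaw 6.0 w 42.8 F [-0.5 -1.2 -5.1]
  -> [ 470.6 -108.6   53.     5.9] : cm [0.47 0.88 9.77] wz 0.002
```

apply_moves(commands="0.5 0.9 2 0 0 0 0.2;0.5 0.9 5 0 0 0 0.2;0.5 0.9 8 0 0 0 0.2;0.5 0.9 9 0 0 0 0.2;0.5 0.9 9.3 0 0 0 0.2;0.5 0.9 9.3 0 0 0 0.2;0.5 0.9 9.3 0 0 0 0.2")

```text
t: 28.98
tool_pos: [0.4728, -0.1101, 0.2227]
tcp_rot: [0.999, 0.053, 0.001, 0.0]
ft_force: [0.4, 0.5, -4.7]
width: 0.0429
gripper_force: 35.0
```

```bash
python3 go.py 470.6 -108.9 53 5.9
```

```text
t 28.98 grasp [ 473.1 -110.2   59.2] yaw 6.1 w 42.9 F [ 0.4  0.5 -4.7]
  -> [ 470.6 -108.9   53.     5.9] : cm [-0.24 -0.15  0.62] wz 0.003
```

apply_moves(commands="-0.2 -0.1 0.2 0 0 0 0.2;-0.2 -0.1 0.4 0 0 0 0.2;-0.2 -0.1 0.6 0 0 0 0.2;-0.2 -0.1 0.6 0 0 0 0.2;-0.2 -0.1 0.6 0 0 0 0.8;-0.2 -0.1 0.6 0 0 0 0.8;-0.2 -0.1 0.6 0 0 0 0.8;-0.2 -0.1 0.6 0 0 0 0.8")

```text
t: 29.65
tool_pos: [0.4705, -0.1098, 0.216]
tcp_rot: [0.999, 0.052, 0.0, 0.0]
ft_force: [-0.1, -0.7, 0.0]
width: 0.0618
gripper_force: 0.0
```

apply_moves(commands="0 0 -3 0 0 0 0.8;0 0 -6 0 0 0 0.8;0 0 -9 0 0 0 0.5;0 0 -10 0 0 0 0;0 0 -10 0 0 0 0;0 0 -10 0 0 0 0;0 0 -10 0 0 0 0;0 0 -10 0 0 0 0")

```text
t: 30.32
tool_pos: [0.4699, -0.1094, 0.3145]
tcp_rot: [0.999, 0.052, -0.001, -0.001]
ft_force: [0.7, -1.2, 0.1]
width: 0.0374
gripper_force: 0.0
```

```bash
python3 - <<'E'
from look import *
p=np.array([470.6,-108.6]); X=np.array([np.cos(.103),np.sin(.103)])
look((*(p+X*155),133,5.9),(*(p+X*163),68.5,5.9))
E
```

```text
t 30.32 grasp [ 469.4 -109.2  151. ] yaw 6.0 w 37.4 F [ 0.7 -1.2  0.1]
  -> [624.8 -92.7 133.    5.9] : cm [15.62 -0.02  1.8 ] wz 0.002
  -> [632.7 -91.8  68.5   5.9] : cm [16.42 -0.02  8.25] wz 0.002
wrist blue [322.87955182 243.11484594] 6876.5 [ 465.5 -110.8   99.1   43.     6.1] [ 470.6 -110.2   93.4   40.5    6.1]
wrist blue [172.25958702 237.63716814] 6436.5 [458.4   1.5  90.8  43.2   5.8] [463.9  -4.4  85.5  40.7   5.8]
wrist blue [ 27.8816568  244.32544379] 5591.0 [443.6 111.7  99.4  42.4   5.6] [449.9  99.4  93.7  39.9   5.6]
top [295.39735099 284.74172185] 596.5 [449.9 100.8  91.7  39.2   6.5] [450.1 100.6]
top [343.63265306 279.17687075] 532.5 [458.8  -4.4  94.   38.6   6.2] [458.9  -3.1]
top [335.96938776 211.74489796] 110.0 [6.06e+02 1.42e+01 6.01e+01 2.87e+01 2.00e-01] [603.9  15.2]
top [388.42276423 222.08943089] 415.5 [ 590.8 -101.3  108.1   31.7   -1.7] [589.  -98.5]
```

apply_moves(commands="3 0 0 0 0 0 0;6.5 0 0 0 0 0 0;10 0 0 0 0 0 0;13.5 0 0 0 0 0 0;15.6 0 0 0 0 0 0;15.6 0 0.5 0 0 0 0;15.6 0 1.2 0 0 0 0;15.6 0 1.8 0 0 0 0")

```text
t: 31.08
tool_pos: [0.6241, -0.093, 0.2957]
tcp_rot: [0.999, 0.052, -0.002, -0.001]
ft_force: [0.2, 0.7, -0.3]
width: 0.0001
gripper_force: 0.0
```

apply_moves(commands="0.1 0 1 0 0 0 0;0.2 0 2 0 0 0 0;0.4 0 3 0 0 0 0;0.6 0 4 0 0 0 0;0.8 0 5 0 0 0 0;0.8 0 6 0 0 0 0;0.8 0 6.4 0 0 0 0;0.8 0 6.4 0 0 0 0")

```text
t: 31.75
tool_pos: [0.6321, -0.0924, 0.2317]
tcp_rot: [0.999, 0.052, -0.002, -0.001]
ft_force: [-0.1, -0.8, 0.4]
width: 0.0004
gripper_force: 0.0
```

apply_moves(commands="0 0 -3 0 0 0 0;0 0 -6 0 0 0 0;0 0 -10 0 0 0 0;0 3 -13 0 0 0 0;0 7 -15 0 0 0 0;0 11 -15 0 0 0 0;0 15 -15 0 0 0 0;0 19 -15 0 0 0 0")

```text
t: 32.42
tool_pos: [0.6527, -0.2831, 0.3847]
tcp_rot: [0.999, 0.052, 0.0, 0.0]
ft_force: [1.0, -0.1, -0.1]
width: 0.0002
gripper_force: 0.0
```

apply_moves(commands="0 3 0 0 0 0 0;0 7 0 0 0 0 0;0 11 0 0 0 0 0;0 15 0 0 0 0 0;0 18 0 0 0 0 0;0 18 0 0 0 0 0;0 18 0 0 0 0 0;0 18 0 0 0 0 0")

```text
t: 33.08
tool_pos: [0.6716, -0.46, 0.3827]
tcp_rot: [0.999, 0.052, -0.001, -0.001]
ft_force: [-0.2, -0.2, 0.2]
width: 0.0007
gripper_force: 0.0
```

```bash
python3 - <<'E'
from look import *
look()
c=cap('side'); a=cv2.resize(c['pixels'][130:300,240:440],None,fx=2,fy=2)
t=cap('top'); b=cv2.resize(t['pixels'][180:350,260:545],None,fx=1.4,fy=2)[:,:399]
cv2.imwrite('pics/f.png',np.hstack([a,b])[:,:,::-1])
E
```

```text
t 33.08 grasp [ 671.2 -459.6  219.2] yaw 6.0 w 0.7 F [-0.2 -0.2  0.2]
wrist blue [375.66838488  50.52749141] 18737.0 [ 810.3 -486.2  155.    81.5  -84.4] [ 807.8 -484.6  148.1   77.8  -84.4]
top [395.425 285.95 ] 272.0 [ 449.9 -114.4   52.6   34.2    6.8] [ 450.1 -111.5]
top [295.33333333 283.8115942 ] 677.0 [448.9 100.7  94.   39.6   5.8] [449.1 100.5]
top [344.58064516 277.2       ] 580.5 [459.6  -5.3  92.2  40.6   5.9] [459.7  -4. ]
top [385.44585987 220.63057325] 231.5 [593.6 -95.5 109.2  30.3   8.8] [591.7 -92.9]
```

View pics/f.png

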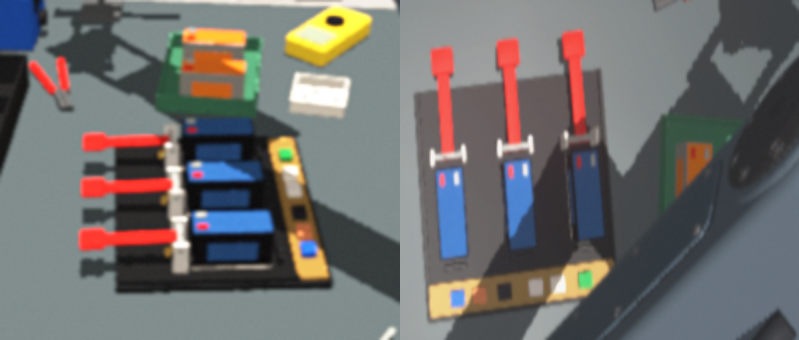

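All three levers are level (latched), the three fresh batteries are square on their pads, both spent ones are in the tray, and the arm is clear.

```bash
python3 -c "
from workcell import bot
print(bot.sign_off())"
```

```text
the job is handed in; nothing more can be done
None
```

I've handed the job in after about 33 s of robot time. In the last pictures both spent batteries are in the tray, and all three fresh ones sit square on their pads (within about 2 mm) with their levers latched; the hand-in gave no pass or fail result.

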